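Open the hold-down frame of an imaging stage

ROBOT

A 6-joint arm with a two-finger parallel gripper is mounted at the origin on the work surface. World frame = base frame: x ahead of the robot, y to its left, z up, the work surface at z = 0. Lengths are in m, angles in degrees, forces in N, time in s.
With the tool pointing down it reaches from about 0.4 to 0.825 m from the base axis. Payload 7 kg.
Tool frame: the origin (TCP) lies between the finger pads; the fingertips stand 22 mm ahead of it and the grasp point (between the pads) lies 3 mm ahead of it; z points along the fingers, y is the line along which they close (so a half turn about z gives the same grasp; the last joint's range is limited). The gripper opens to 88 mm and grips with 3 to 60 N. Pads are 19 mm wide; open, the fingers measure 130 mm over their backs; the gripper's body (78 mm by 193 mm) begins 47 mm behind the grasp point.
Start: joints at [-56.03, 20.546, 0.682, 0, -70.136, -16.507], TCP at [0.203, -0.644, 0.249] pointing down, gripper open.
Joint ranges: [-176.03, 176.03], [-82.01, 121.73], [-58.28, 71.71], [-173.87, 95.51], [-174.79, -0.11], [-173.66, 173.66]. Speed limits (degrees/s): [136.94, 136.94, 172.46, 180, 180, 180].

INTERFACE

Orientations are given as [roll, pitch, yaw] about the fixed x, y, z axes, in that order (R = Rz(yaw) Ry(pitch) Rx(roll)).
In Python, from plant import ctrl gives the robot as it stands.
- The arm moves only by the tool apply_moves, never from a script. Its argument "targets" is a list of rows, each an object with "travel": the shift along the tool's x, y, z in mm, a list of three; "roll": the turn about the tool's z in degrees; "jaw": the finger opening in mm, from 0 to 87.6. In form: [{"travel": [tx, ty, tz], "roll": roll, "jaw": jaw}, ...]. A call has 1 to 10 rows; each row shifts and turns the commanded pose from where the row before left it, along the tool's axes as they then stand; what a row does not reach is not made up. A row lasts 1/10 s, in which the tool goes at most 50 mm and 8.59 degrees, less where a joint would pass 70% of its speed; a pose out of reach is approached as far as the arm can. A call with a gripper value outside its range is refused whole. The fingers move at their own pace and stop on an object; the grip force is fixed at half the most. Time passes only in rows, so rows that do not move let the fingers close. It gives the time, the measured TCP pose, the force, the opening and the grip force at its end, in the units of the state.
- ctrl.get_obs(): the state, without advancing time (a new reading comes with each control period).
- ctrl.snapshot(name): name is "side" or "top" or "wrist"; returns the picture (384x512x3 uint8, red, green, blue); there is no depth.
- ctrl.calibration(name): a dict with "K" (3x3 intrinsics, pixels), "extrinsics" (4x4, takes a point from camera to world coordinates); the wrist camera has in their place "hand_eye" (4x4, takes a point from camera to tool coordinates, whose origin is the TCP and whose axes are the flange's). Camera axes: x right, y down, z forward; pixel columns grow to the right and rows downward; lengths in m; the calibration is good to about 2 mm. A picture is of the moment at which its call begins: read the wrist's pose just before it. calibration takes no time and is no camera call.
- ctrl.close_job(): hands the job in; it is judged then, once.
The state is a dict: "clock": time; "joint_pos": joint angles; "qvel": joint speeds; "tau": joint torques, N m; "tool_pos": TCP position; "orientation": TCP orientation; "force": force on the tool from outside, world axes, zero at the start; "moment": the same for the moment, N m; "opening": finger opening in m; "gripper_force": force on a finger pad.
Only numpy, scipy, OpenCV 4.12 (cv2) and the standard library are available. Lean on these libraries where they do the work, as an engineer would, in place of code of your own. Each camera call takes 0.05 s, during which the arm holds its last target. There are 200 camera calls.

TASK

The culture dish on the light stage has been imaged and the hold-down frame has to come open. Unscrew the knurled brass nut from its stud and set it down flat in the steel parts tray without dropping it, then swing the frame up by its handle as far as it goes and leave it standing open. Leave the dish lying on the backlight, and do not disturb the other things on the bench.

Things in the scene. Friction and masses are not known exactly. Their poses are not given: they have to be found in the camera images.
- stage: imaging stage, fixed: black base 240 x 230 x 12 mm, white backlight and over it a black hold-down frame, shut at the start: a level plate 6 mm thick, x -100 to +85, y -100 to +100 mm, top face 54 mm above the bench, with an 84 mm window over the dish. Origin: centre of the base's underside, on the bench; x points from the frame's free edge (robot's side) to its hinge, z up
- stud_tip (a point): tip of the fixed steel stud, 86 mm above the bench, at x = -76, y = +58 mm of the stage; it comes up through a 30 mm hole in the frame. Coarse right-hand two-start thread, 25 mm across, 16 mm climb per turn, then a plain tip 17 mm across. Nothing else stands within 65 mm of its axis
- nut_center (a point): knurled brass nut, 44 mm across, 26 high, bore 27, about 0.15 kg; centre, half-way up. At the start screwed home on the stud, resting on the frame (centre 67 mm up). Anticlockwise from above undoes it: it runs freely, climbs 2.5 mm per rad and leaves the thread after 4.0 to 4.4 rad, about 10 mm up, then lifts straight off (clear of the tip 32 mm up). Pulling alone does not free it
- frame (a joint): angle of the hold-down frame in rad: 0 shut and level, stop at 1.25 (open, somewhat short of upright). Its hinge is stiff: it stays at any angle; about 5 N at the handle lifts it. It cannot rise while the nut is on the thread
- handle (a point): middle of the frame's handle: round bright steel bar 10 mm thick, 60 mm long between its posts, parallel to the hinge, 36 mm above the frame's top face; when shut at x = -80, y = -45, z = 90 mm of the stage. It swings with the frame on an arc about the hinge; the bar can turn between the fingers, so a gripper may point down throughout
- hinge (a point): middle of the frame's hinge line, which runs along the stage's y axis; at x = +88, y = 0, z = 51 mm of the stage
- tray: shallow open tray of stainless steel, fixed, 160 mm (its x) x 130 mm (its y), rim 20 mm high, walls and floor 3 mm thick, empty. It stands to the left or to the right of the stage. Origin: centre of its underside, on the bench
- sample_center (a point): closed culture dish, clear with pale yellow agar, 92 mm across, 15 mm high, loose on the backlight under the frame's window; its centre
- spare_center (a point): second closed culture dish, clear with pinkish brown agar, 92 mm across, 15 mm high, loose on the bench; its centre
- flask_center (a point): conical glass flask, 85 mm across the foot, 140 mm high, loose on the bench; this point is on its axis, 70 mm up
- marker_center (a point): blue and grey felt marker, 122 mm long, 16 mm thick, lying on the bench; its centre
Mind the look-alikes: they are no part of the job. Of the things shaped like the part that bears nut_center, the brass one is meant. Of the things that look like the tray, take the one that is farthest to the robot's left at the start.

How it is judged:
By the outcome, as a careful person would: the job done as asked, in the order asked, and still so for the second after the job is handed in, with the robot touching nothing.
It also fails if it takes over 69 s, if anything falls off the work surface, if the arm or the gripper's body presses on something with over 40 N, if the wrist force passes 120 N, or if a joint passes its speed limit or range.

## Working session

There is one attempt and no reset: what is moved stays moved. The work goes in short steps, Python scripts to look and compute and a tool call to move; the robot and the scene stay as the last step left them, time stands still between calls to the robot, and variables do not carry over. Pictures are saved under pics/ and viewed, at most 10 in all, crops included, and the job is handed in when it is done.

Besides the shell and the picture viewer there is one more tool, called after ">>>" in YAML: its name, and indented under it one key for each argument. apply_moves: Moves the arm, as the interface text tells. Its arguments: {"type":"object","properties":{"targets":{"type":"array","items":{"type":"object","properties":{"travel":{"type":"array","items":{"type":"number"}},"roll":{"type":"number"},"jaw":{"type":"number"}}}}},"required":["targets"]}

```bash
mkdir -p pics; python3 - <<'E'
from plant import ctrl
import cv2,numpy as np
o=ctrl.get_obs();print(o)
for n in("top","side"):
    cv2.imwrite(f"pics/{n}0.png",cv2.resize(ctrl.snapshot(n)[:,:,::-1],None,fx=1.56,fy=1.56,interpolation=cv2.INTER_CUBIC))
    c=ctrl.calibration(n);print(n,np.round(c["K"],1),np.round(c["extrinsics"],3))
print(np.round(ctrl.calibration("wrist")["hand_eye"],3),ctrl.calibration("wrist")["K"])
E
```

```text
{'clock': 0.0, 'joint_pos': array([-5.60295889e+01,  2.05904070e+01,  6.31362664e-01, -2.12014125e-02,
       -7.01366209e+01, -1.65063172e+01]), 'qvel': array([-0.13684681,  0.06457064,  0.0476414 , -0.11011124, -0.04041835,
       -0.07218859]), 'tau': array([ 4.92872332e-04, -5.82720244e+01,  2.93052399e+01,  6.99735001e+00,
        6.73428556e-03, -2.09383011e-04]), 'tool_pos': array([ 0.20239654, -0.64343514,  0.24761256]), 'orientation': array([ 1.79902614e+02, -8.07412287e-03, -1.62543120e+02]), 'force': array([ 0.34420498, -0.21631542, -0.5169091 ]), 'moment': array([0.00266194, 0.02612974, 0.02913425]), 'gripper_force': 0.0, 'opening': 0.0876883917626259}
top [[492.9   0.  259.3]
 [  0.  492.9 193.6]
 [  0.    0.    1. ]] [[ 0.02  -0.979  0.201  0.162]
 [-1.    -0.02   0.002 -0.003]
 [ 0.002 -0.201 -0.98   1.642]
 [ 0.     0.     0.     1.   ]]
side [[434.6   0.  256. ]
 [  0.  434.6 191.9]
 [  0.    0.    1. ]] [[-0.73  -0.343  0.591 -0.275]
 [-0.684  0.374 -0.627  0.832]
 [-0.006 -0.862 -0.507  0.743]
 [ 0.     0.     0.     1.   ]]
[[-0.    -0.969 -0.247  0.066]
 [ 1.    -0.    -0.    -0.   ]
 [ 0.    -0.247  0.969 -0.135]
 [ 0.     0.     0.     1.   ]] [[345.78232366   0.         258.89150215]
 [  0.         345.78232366 200.08049682]
 [  0.           0.           1.        ]]
```

View pics/top0.png

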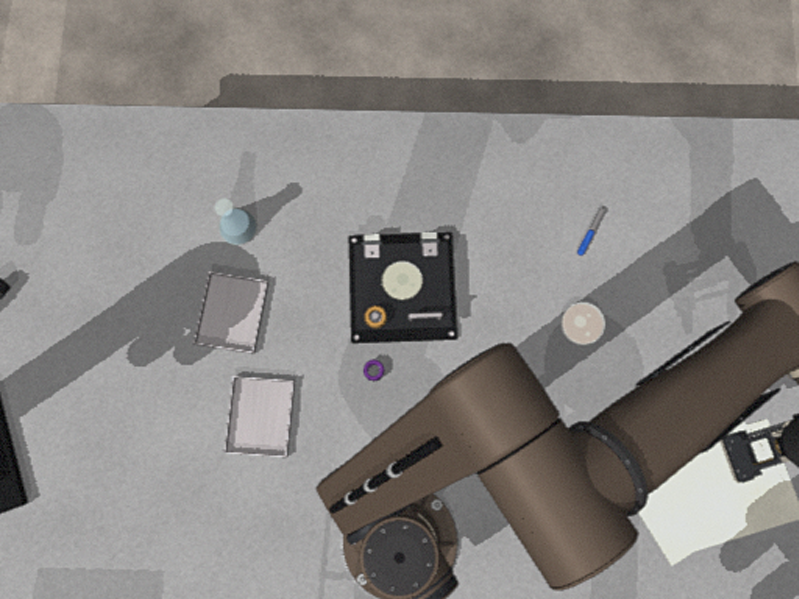

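View pics/side0.png

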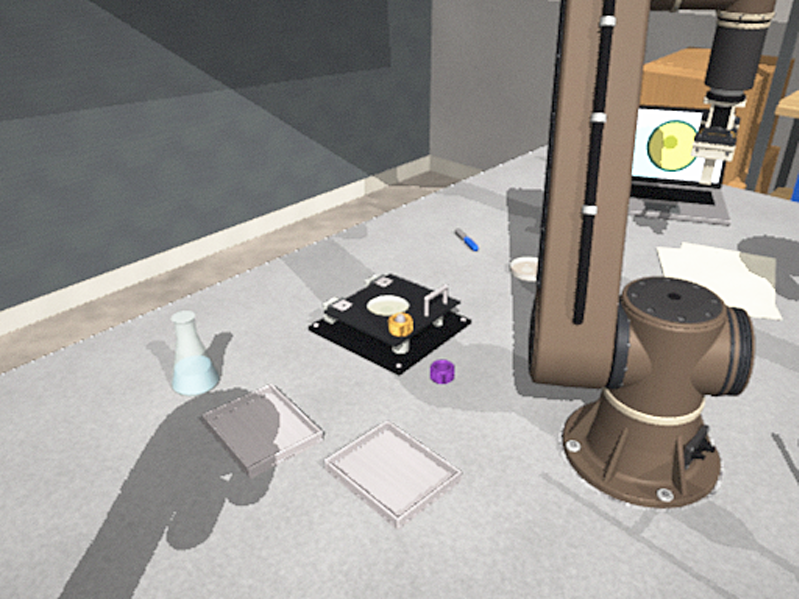

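The top view shows the brass nut at (375,316), the handle bar at (408–441,316), the purple decoy nut at (373,370), and trays at (233,312) and (261,415). The first tray is farther left. The side view agrees, with the flask at (190,350).

```bash
cat > h.py <<'E'
import numpy as np
from plant import ctrl
def ray(name,uv,z,T=None,s=1.5625):
    c=ctrl.calibration(name);K=c["K"];T=c["extrinsics"] if T is None else T
    d=T[:3,:3]@np.linalg.solve(K,[(uv[0]+.5)/s-.5,(uv[1]+.5)/s-.5,1]);o=T[:3,3]
    return o+d*(z-o[2])/d[2]
E
python3 - <<'E'
from h import *
import cv2
np.set_printoptions(precision=4,suppress=True)
s=1.56
for n,uv,z in [("nuttop",(375,316),.08),("h1",(408,316),.09),("h2",(441,316),.09),("trayA",(233,312),.015),("trayB",(261,415),.015),
 ("A1",(209,272),.02),("A2",(269,278),.02),("A3",(256,352),.02),("A4",(194,345),.02),("bl",(349,236),.012),("br",(453,233),.012),("fr",(458,339),.012),("fl",(352,343),.012),("purple",(373,370),.02),("spare",(583,323),.01),("flask",(224,206),.14)]:
    print(n,ray("top",uv,z,s=s))
print("side nut",ray("side",(401,318),.08,s=s),ray("side",(427,300),.09,s=s))
# reach/joint 6 info
im=ctrl.snapshot("top")[:,:,::-1][140:250,110:310]
cv2.imwrite("pics/c1.png",cv2.resize(im,None,fx=4,fy=4,interpolation=cv2.INTER_CUBIC))
E
```

```text
nuttop [0.4531 0.0601 0.08  ]
h1 [ 0.4526 -0.008   0.09  ]
h2 [ 0.454  -0.0758  0.09  ]
trayA [0.4675 0.3688 0.015 ]
trayB [0.2491 0.2957 0.015 ]
A1 [0.5538 0.4254 0.02  ]
A2 [0.5432 0.2946 0.02  ]
A3 [0.3812 0.3131 0.02  ]
A4 [0.3934 0.4459 0.02  ]
bl [0.6437 0.1252 0.012 ]
br [ 0.6554 -0.1038  0.012 ]
fr [ 0.4193 -0.1164  0.012 ]
fl [0.4059 0.1105 0.012 ]
purple [0.348  0.0635 0.02  ]
spare [ 0.4601 -0.3859  0.01  ]
flask [0.6643 0.373  0.14  ]
side nut [0.4507 0.0598 0.08  ] [ 0.4474 -0.009   0.09  ]
```

View pics/c1.png

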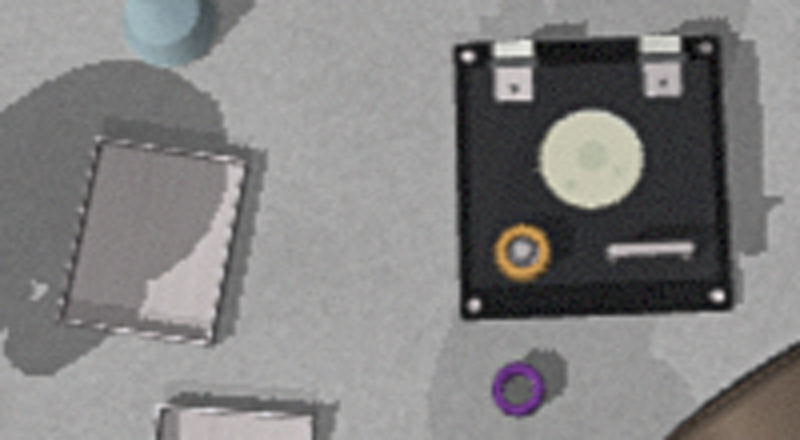

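>>> apply_moves:
  targets:
    - {"travel": [-16,12,0],"roll": 0,"jaw": 64}
    - {"travel": [-33,24,0],"roll": 0,"jaw": 64}
    - {"travel": [-33,24,0],"roll": 0,"jaw": 64}
    - {"travel": [-33,24,0],"roll": 0,"jaw": 64}
    - {"travel": [-33,24,0],"roll": 0,"jaw": 64}
    - {"travel": [-33,24,0],"roll": 0,"jaw": 64}
    - {"travel": [-33,24,0],"roll": 0,"jaw": 64}
    - {"travel": [-33,24,0],"roll": 0,"jaw": 64}
    - {"travel": [-33,24,0],"roll": 0,"jaw": 64}
    - {"travel": [-16,12,0],"roll": 0,"jaw": 64}

```text
clock: 1.15
tool_pos: [0.4215, -0.3462, 0.2487]
orientation: [-180.0, 0.0, -162.4]
force: [-0.0, -1.0, -1.1]
opening: 0.0643
gripper_force: 0.0
```

>>> apply_moves:
  targets:
    - {"travel": [-15,38,5],"roll": 0,"jaw": 64}
    - {"travel": [-15,38,5],"roll": 0,"jaw": 64}
    - {"travel": [-15,38,5],"roll": 0,"jaw": 64}
    - {"travel": [-15,38,5],"roll": 0,"jaw": 64}
    - {"travel": [-15,38,5],"roll": 0,"jaw": 64}
    - {"travel": [-15,38,5],"roll": 0,"jaw": 64}
    - {"travel": [-15,38,5],"roll": 0,"jaw": 64}
    - {"travel": [-15,38,5],"roll": 0,"jaw": 64}
    - {"travel": [-15,38,5],"roll": 0,"jaw": 64}
    - {"travel": [-15,38,5],"roll": 0,"jaw": 64}

```text
clock: 2.15
tool_pos: [0.4484, 0.0605, 0.1986]
orientation: [180.0, 0.0, -162.5]
force: [1.3, -0.1, -0.2]
opening: 0.064
gripper_force: 0.0
```

>>> apply_moves:
  targets:
    - {"travel": [0,0,0],"roll": 8,"jaw": 64}
    - {"travel": [0,0,0],"roll": 8,"jaw": 64}
    - {"travel": [0,0,0],"roll": 8,"jaw": 64}
    - {"travel": [0,0,0],"roll": 8,"jaw": 64}
    - {"travel": [0,0,0],"roll": 8,"jaw": 64}
    - {"travel": [0,0,0],"roll": 8,"jaw": 64}
    - {"travel": [0,0,0],"roll": 8,"jaw": 64}
    - {"travel": [0,0,0],"roll": 8,"jaw": 64}
    - {"travel": [0,0,0],"roll": 8,"jaw": 64}
    - {"travel": [0,0,0],"roll": 4,"jaw": 64}

```text
clock: 3.15
tool_pos: [0.4589, 0.0403, 0.1978]
orientation: [179.8, -2.1, 123.0]
force: [0.4, -0.3, 0.0]
opening: 0.0639
gripper_force: 0.0
```

```bash
cat >> h.py <<'E'
from scipy.spatial.transform import Rotation as Ro
def pose(o):
    T=np.eye(4);T[:3,:3]=Ro.from_euler("xyz",o["orientation"],degrees=True).as_matrix();T[:3,3]=o["tool_pos"];return T
def wristT(o): return pose(o)@ctrl.calibration("wrist")["hand_eye"]
E
python3 - <<'E'
from h import *
import cv2
o=ctrl.get_obs();print(o["clock"],o["joint_pos"],o["tool_pos"],o["orientation"])
np.save("w1.npy",wristT(o))
cv2.imwrite("pics/w1.png",cv2.resize(ctrl.snapshot("wrist")[:,:,::-1],(800,600),interpolation=cv2.INTER_CUBIC))
E
```

```text
3.15 [  27.79654641    3.00845467  -27.9968695    -2.48302699  -59.00143869
 -173.53931437] [0.45893928 0.04026716 0.19784473] [179.79077362  -2.11798825 122.98202691]
```

View pics/w1.png

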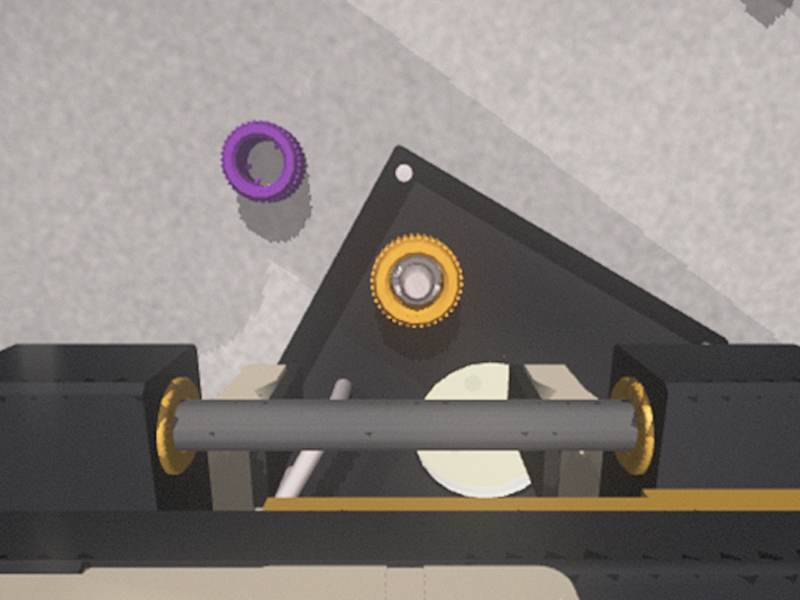

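The wrist view shows the brass nut's top at (417,281), the handle at the lower left and the purple nut at (263,161). Joint 6 reached its limit, so I'll back it off.

>>> apply_moves:
  targets:
    - {"travel": [0,0,0],"roll": -6,"jaw": 64}
    - {"travel": [0,0,0],"roll": -6,"jaw": 64}
    - {"travel": [0,0,0],"roll": 0,"jaw": 64}

```text
clock: 3.5
tool_pos: [0.459, 0.0399, 0.1977]
orientation: [179.4, -2.0, 135.0]
force: [0.1, -0.2, -0.1]
opening: 0.064
gripper_force: 0.0
```

```bash
python3 - <<'E'
from h import *
T=np.load("w1.npy")
print(ray("wrist",(417,281),.08,T), ray("wrist",(417,282),.086,T))
o=ctrl.get_obs();print(o["joint_pos"],o["tool_pos"],o["orientation"])
P=np.array([.452,.060,.079]);print(pose(o)[:3,:3].T@(P-o["tool_pos"]))
E
```

```text
[0.4531017 0.0614035 0.08     ] [0.45271945 0.06170643 0.086     ]
[  27.79391562    3.02414577  -28.02758741   -2.42655375  -58.98642607
 -161.54664823] [0.45896307 0.03990647 0.19766844] [179.39951397  -1.9910113  135.00661176]
[0.01499642 0.00803644 0.11935223]
```

Hitting the limit left a 2° tilt in the commanded pose (j4 = -2.4°). In the free air up here I'll roll to the other limit of joint 6 and push j4 back to 0.

>>> apply_moves:
  targets:
    - {"roll": -8.5,"travel": [0,0,0],"jaw": 64}
    - {"roll": -8.5,"travel": [0,0,0],"jaw": 64}
    - {"roll": -8.5,"travel": [0,0,0],"jaw": 64}
    - {"roll": -8.5,"travel": [0,0,0],"jaw": 64}
    - {"roll": -8.5,"travel": [0,0,0],"jaw": 64}
    - {"roll": -8.5,"travel": [0,0,0],"jaw": 64}
    - {"roll": -8.5,"travel": [0,0,0],"jaw": 64}
    - {"roll": -8.5,"travel": [0,0,0],"jaw": 64}
    - {"roll": -8.5,"travel": [0,0,0],"jaw": 64}
    - {"roll": -8.5,"travel": [0,0,0],"jaw": 64}

```text
clock: 4.5
tool_pos: [0.4591, 0.04, 0.1977]
orientation: [178.0, 0.4, -139.9]
force: [0.0, 0.1, -0.4]
opening: 0.0636
gripper_force: 0.0
```

>>> apply_moves:
  targets:
    - {"roll": -8.5,"travel": [0,0,0],"jaw": 64}
    - {"roll": -8.5,"travel": [0,0,0],"jaw": 64}
    - {"roll": -8.5,"travel": [0,0,0],"jaw": 64}
    - {"roll": -8.5,"travel": [0,0,0],"jaw": 64}
    - {"roll": -8.5,"travel": [0,0,0],"jaw": 64}
    - {"roll": -8.5,"travel": [0,0,0],"jaw": 64}
    - {"roll": -8.5,"travel": [0,0,0],"jaw": 64}
    - {"roll": -8.5,"travel": [0,0,0],"jaw": 64}
    - {"roll": -8.5,"travel": [0,0,0],"jaw": 64}
    - {"roll": -8.5,"travel": [0,0,0],"jaw": 64}

```text
clock: 5.5
tool_pos: [0.4591, 0.04, 0.1977]
orientation: [-179.7, 2.1, -54.9]
force: [-0.3, -0.4, 0.8]
opening: 0.0646
gripper_force: 0.0
```

>>> apply_moves:
  targets:
    - {"roll": -8.5,"travel": [0,0,0],"jaw": 64}
    - {"roll": -8.5,"travel": [0,0,0],"jaw": 64}
    - {"roll": -8.5,"travel": [0,0,0],"jaw": 64}
    - {"roll": -8.5,"travel": [0,0,0],"jaw": 64}
    - {"roll": -8.5,"travel": [0,0,0],"jaw": 64}
    - {"roll": -8.5,"travel": [0,0,0],"jaw": 64}
    - {"roll": -8.5,"travel": [0,0,0],"jaw": 64}
    - {"roll": -8.5,"travel": [0,0,0],"jaw": 64}
    - {"roll": -8.5,"travel": [0,0,0],"jaw": 64}
    - {"roll": -8.5,"travel": [0,0,0],"jaw": 64}

```text
clock: 6.5
tool_pos: [0.4591, 0.04, 0.1977]
orientation: [-177.9, -0.1, 30.1]
force: [-0.0, 0.2, -0.4]
opening: 0.0639
gripper_force: 0.0
```

>>> apply_moves:
  targets:
    - {"roll": -8.5,"travel": [0,0,0],"jaw": 64}
    - {"roll": -8.5,"travel": [0,0,0],"jaw": 64}
    - {"roll": -8.5,"travel": [0,0,0],"jaw": 64}
    - {"roll": -8.5,"travel": [0,0,0],"jaw": 64}
    - {"roll": -8.5,"travel": [0,0,0],"jaw": 64}
    - {"roll": -8.5,"travel": [0,0,0],"jaw": 64}
    - {"roll": -8.5,"travel": [0,0,0],"jaw": 64}
    - {"roll": -8.5,"travel": [0,0,0],"jaw": 64}
    - {"roll": -8.5,"travel": [0,0,0],"jaw": 64}
    - {"roll": -3,"travel": [0,0,0],"jaw": 64}

```text
clock: 7.5
tool_pos: [0.4591, 0.04, 0.1977]
orientation: [-179.7, -2.1, 109.5]
force: [-0.1, 0.4, 0.2]
opening: 0.0636
gripper_force: 0.0
```

```bash
python3 - <<'E'
from h import *
o=ctrl.get_obs();print(o["clock"],o["joint_pos"],o["tool_pos"],o["orientation"]);print(pose(o)[:3,2])
E
```

```text
7.5 [ 27.80221738   3.02896943 -28.01463119  -2.42594104 -58.98790319
 172.98667464] [0.45907181 0.0400298  0.19772318] [-179.69232685   -2.05614491  109.53277094]
[-0.01705661  0.0320181  -0.99934174]
```

>>> apply_moves:
  targets:
    - {"roll": -3,"travel": [0,0,0],"jaw": 64}

```text
clock: 7.6
tool_pos: [0.4561, 0.0456, 0.1979]
orientation: [-179.9, -1.4, 111.9]
force: [-0.5, 0.6, 0.8]
opening: 0.0638
gripper_force: 0.0
```

```bash
python3 - <<'E'
from h import *
o=ctrl.get_obs();print(o["clock"],o["joint_pos"],o["tool_pos"],o["orientation"]);print(pose(o)[:3,2])
E
```

```text
7.6 [ 29.24065595   2.57196618 -28.78581005  -1.64892469 -58.61265501
 173.48129302] [0.45608581 0.04562775 0.19789918] [-179.85901841   -1.40107575  111.86175041]
[-0.01138837  0.02177624 -0.999698  ]
```

>>> apply_moves:
  targets:
    - {"roll": -4,"travel": [0,0,0],"jaw": 64}
    - {"roll": 0,"travel": [0,0,0],"jaw": 64}

```text
clock: 7.8
tool_pos: [0.4491, 0.0563, 0.1981]
orientation: [179.9, -0.3, 115.2]
force: [-0.5, -0.3, 0.4]
opening: 0.0639
gripper_force: 0.0
```

```bash
python3 - <<'E'
from h import *
o=ctrl.get_obs();print(o["clock"],o["joint_pos"],o["tool_pos"],o["orientation"]);print(pose(o)[:3,2])
E
```

```text
7.8 [ 31.99173879   1.62898804 -30.29853853  -0.30481774 -57.95649752
 173.40459043] [0.44913077 0.05630826 0.19808113] [179.91486742  -0.27027066 115.23506621]
[-6.67007349e-04  4.90038483e-03 -9.99987771e-01]
```

>>> apply_moves:
  targets:
    - {"roll": 8.5,"travel": [0,0,0],"jaw": 64}
    - {"roll": 8.5,"travel": [0,0,0],"jaw": 64}
    - {"roll": 8.5,"travel": [0,0,0],"jaw": 64}
    - {"roll": 8.5,"travel": [0,0,0],"jaw": 64}
    - {"roll": 8.5,"travel": [0,0,0],"jaw": 64}
    - {"roll": 8.5,"travel": [0,0,0],"jaw": 64}
    - {"roll": 8.5,"travel": [0,0,0],"jaw": 64}
    - {"roll": 8.5,"travel": [0,0,0],"jaw": 64}
    - {"roll": 8.5,"travel": [0,0,0],"jaw": 64}
    - {"roll": 8.5,"travel": [0,0,0],"jaw": 64}

```text
clock: 8.8
tool_pos: [0.4499, 0.0556, 0.1981]
orientation: [-179.7, -0.1, 29.7]
force: [-0.2, -0.7, 0.0]
opening: 0.0637
gripper_force: 0.0
```

>>> apply_moves:
  targets:
    - {"roll": 8.5,"travel": [0,0,0],"jaw": 64}
    - {"roll": 8.5,"travel": [0,0,0],"jaw": 64}
    - {"roll": 8.5,"travel": [0,0,0],"jaw": 64}
    - {"roll": 8.5,"travel": [0,0,0],"jaw": 64}
    - {"roll": 8.5,"travel": [0,0,0],"jaw": 64}
    - {"roll": 8.5,"travel": [0,0,0],"jaw": 64}
    - {"roll": 8.5,"travel": [0,0,0],"jaw": 64}
    - {"roll": 8.5,"travel": [0,0,0],"jaw": 64}
    - {"roll": 8.5,"travel": [0,0,0],"jaw": 64}
    - {"roll": 8.5,"travel": [0,0,0],"jaw": 64}

```text
clock: 9.8
tool_pos: [0.4499, 0.0556, 0.1981]
orientation: [-179.9, 0.3, -55.3]
force: [-0.9, 0.1, -0.9]
opening: 0.064
gripper_force: 0.0
```

>>> apply_moves:
  targets:
    - {"roll": 8.5,"travel": [0,0,0],"jaw": 64}
    - {"roll": 8.5,"travel": [0,0,0],"jaw": 64}
    - {"roll": 8.5,"travel": [0,0,0],"jaw": 64}
    - {"roll": 8.5,"travel": [0,0,0],"jaw": 64}
    - {"roll": 8.5,"travel": [0,0,0],"jaw": 64}
    - {"roll": 8.5,"travel": [0,0,0],"jaw": 64}
    - {"roll": 8.5,"travel": [0,0,0],"jaw": 64}
    - {"roll": 8.5,"travel": [0,0,0],"jaw": 64}
    - {"roll": 8.5,"travel": [0,0,0],"jaw": 64}
    - {"roll": 8.5,"travel": [0,0,0],"jaw": 64}

```text
clock: 10.8
tool_pos: [0.4499, 0.0556, 0.1981]
orientation: [179.7, 0.2, -140.3]
force: [-0.4, -0.1, 0.7]
opening: 0.064
gripper_force: 0.0
```

>>> apply_moves:
  targets:
    - {"roll": 8.5,"travel": [0,0,0],"jaw": 64}
    - {"roll": 8.5,"travel": [0,0,0],"jaw": 64}
    - {"roll": 8.5,"travel": [0,0,0],"jaw": 64}
    - {"roll": 8.5,"travel": [0,0,0],"jaw": 64}
    - {"roll": 0,"travel": [-4.3,3.8,0],"jaw": 64}
    - {"roll": 0,"travel": [0,0,30],"jaw": 64}
    - {"roll": 0,"travel": [0,0,35],"jaw": 64}
    - {"roll": 0,"travel": [0,0,20],"jaw": 64}
    - {"roll": 0,"travel": [0,0,0],"jaw": 64}

```text
clock: 11.7
tool_pos: [0.4523, 0.0596, 0.1107]
orientation: [179.8, -0.3, -173.7]
force: [0.1, 0.3, -0.6]
opening: 0.0641
gripper_force: 0.0
```

```bash
python3 - <<'E'
from h import *
import cv2
o=ctrl.get_obs();print(o["clock"],o["joint_pos"],o["tool_pos"],o["orientation"]);print(pose(o)[:3,2])
np.save("w2.npy",wristT(o))
cv2.imwrite("pics/w2.png",cv2.resize(ctrl.snapshot("wrist")[:,:,::-1],(800,600),interpolation=cv2.INTER_CUBIC))
E
```

```text
11.7 [  32.08590619    8.38123952  -36.33137554   -0.45345712  -45.47674438
 -115.4225041 ] [0.45234081 0.05959733 0.11069652] [ 179.79063067   -0.3101678  -173.65452984]
[-0.00578409  0.00303348 -0.99997867]
```

View pics/w2.png

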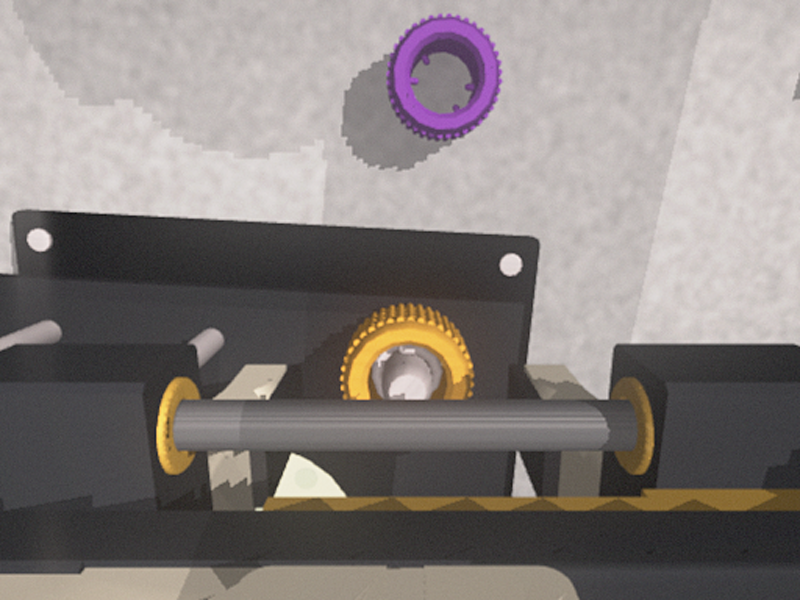

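The wrist view shows the nut between the fingers, spanning columns 341–474, so it's centred in y to about 1 mm. Its widest row is near 370.

```bash
python3 - <<'E'
from h import *
T=np.load("w2.npy")
for uv in((407,366),(407,372),(341,370),(474,370)):print(ray("wrist",uv,.08,T))
print(ray("wrist",(407,316),.08,T))
print("handle posts",ray("wrist",(50,328),.09,T),ray("wrist",(212,338),.09,T))
E
```

```text
[0.44674132 0.05949016 0.08      ]
[0.44879816 0.05972055 0.08      ]
[0.45045875 0.03825518 0.08      ]
[0.44572606 0.08137532 0.08      ]
[0.43004532 0.05762004 0.08      ]
handle posts [ 0.44292136 -0.04873439  0.09      ] [ 4.40754837e-01 -4.31690808e-04  9.00000000e-02]
```

>>> apply_moves:
  targets:
    - {"roll": 0,"travel": [0,0,15],"jaw": 64}
    - {"roll": 0,"travel": [0.5,0,11],"jaw": 64}
    - {"roll": 0,"travel": [0,0,5.5],"jaw": 64}
    - {"roll": 0,"travel": [0,0,0],"jaw": 40}
    - {"roll": 0,"travel": [0,0,0],"jaw": 40}
    - {"roll": 0,"travel": [0,0,0],"jaw": 40}
    - {"roll": 0,"travel": [0,0,0],"jaw": 40}

```text
clock: 12.45
tool_pos: [0.4537, 0.0605, 0.0821]
orientation: [179.7, 0.0, -173.8]
force: [-1.1, -0.0, 2.3]
opening: 0.0438
gripper_force: 30.0
```

>>> apply_moves:
  targets:
    - {"roll": -4,"travel": [0,0,-0.17],"jaw": 40}
    - {"roll": -8.5,"travel": [0,0,-0.37],"jaw": 40}
    - {"roll": -8.5,"travel": [0,0,-0.37],"jaw": 40}
    - {"roll": -8.5,"travel": [0,0,-0.37],"jaw": 40}
    - {"roll": -8.5,"travel": [0,0,-0.37],"jaw": 40}
    - {"roll": -8.5,"travel": [0,0,-0.37],"jaw": 40}
    - {"roll": -8.5,"travel": [0,0,-0.37],"jaw": 40}
    - {"roll": -8.5,"travel": [0,0,-0.37],"jaw": 40}

```text
clock: 13.25
tool_pos: [0.4532, 0.0602, 0.0844]
orientation: [179.8, 0.3, -110.0]
force: [-0.6, 0.0, -1.5]
opening: 0.0437
gripper_force: 30.0
```

```bash
python3 - <<'E'
from h import *
o=ctrl.get_obs();print({k:np.round(v,3) for k,v in o.items() if k not in("qvel","tau")})
E
```

```text
{'clock': np.float64(13.25), 'joint_pos': array([ 32.107,  10.612, -38.154,  -0.464, -41.129, -51.718]), 'tool_pos': array([0.453, 0.06 , 0.084]), 'orientation': array([ 179.825,    0.271, -109.961]), 'force': array([-5.680e-01,  1.000e-03, -1.505e+00]), 'moment': array([0.011, 0.034, 0.013]), 'gripper_force': np.float64(29.989), 'opening': np.float64(0.044)}
```

>>> apply_moves:
  targets:
    - {"roll": -8.5,"travel": [0,0,-0.37],"jaw": 40}
    - {"roll": -8.5,"travel": [0,0,-0.37],"jaw": 40}
    - {"roll": -8.5,"travel": [0,0,-0.37],"jaw": 40}
    - {"roll": -8.5,"travel": [0,0,-0.37],"jaw": 40}
    - {"roll": -8.5,"travel": [0,0,-0.37],"jaw": 40}
    - {"roll": -8.5,"travel": [0,0,-0.37],"jaw": 40}
    - {"roll": -8.5,"travel": [0,0,-0.37],"jaw": 40}
    - {"roll": -8.5,"travel": [0,0,-0.37],"jaw": 40}
    - {"roll": -8.5,"travel": [0,0,-0.37],"jaw": 40}
    - {"roll": -8.5,"travel": [0,0,-0.37],"jaw": 40}

```text
clock: 14.25
tool_pos: [0.4533, 0.0602, 0.0882]
orientation: [-179.7, 0.2, -25.0]
force: [-0.1, 0.2, -1.5]
opening: 0.0437
gripper_force: 30.0
```

>>> apply_moves:
  targets:
    - {"roll": -8.5,"travel": [0,0,-0.37],"jaw": 40}
    - {"roll": -8.5,"travel": [0,0,-0.37],"jaw": 40}
    - {"roll": -8.5,"travel": [0,0,-0.37],"jaw": 40}
    - {"roll": -8.5,"travel": [0,0,-0.37],"jaw": 40}
    - {"roll": -8.5,"travel": [0,0,-0.37],"jaw": 40}
    - {"roll": -8.5,"travel": [0,0,-0.37],"jaw": 40}
    - {"roll": -8.5,"travel": [0,0,-0.37],"jaw": 40}
    - {"roll": -8.5,"travel": [0,0,-0.37],"jaw": 40}
    - {"roll": -8.5,"travel": [0,0,-0.37],"jaw": 40}
    - {"roll": -8.5,"travel": [0,0,-0.37],"jaw": 40}

```text
clock: 15.25
tool_pos: [0.4531, 0.0601, 0.0918]
orientation: [-179.8, -0.2, 60.0]
force: [-1.4, -0.1, -2.1]
opening: 0.0438
gripper_force: 30.0
```

>>> apply_moves:
  targets:
    - {"roll": -8.5,"travel": [0,0,-0.37],"jaw": 40}
    - {"roll": -8.5,"travel": [0,0,-0.37],"jaw": 40}
    - {"roll": -8.5,"travel": [0,0,-0.37],"jaw": 40}
    - {"roll": -4,"travel": [0,0,-0.2],"jaw": 40}
    - {"roll": 0,"travel": [0,0,-1],"jaw": 40}

```text
clock: 15.75
tool_pos: [0.4531, 0.0601, 0.0941]
orientation: [-179.9, -0.3, 89.2]
force: [-0.3, 0.8, -1.5]
opening: 0.0438
gripper_force: 30.0
```

>>> apply_moves:
  targets:
    - {"roll": 0,"travel": [0,0,-2],"jaw": 40}
    - {"roll": 0,"travel": [0,0,-2],"jaw": 40}
    - {"roll": 0,"travel": [0,0,-2],"jaw": 40}

```text
clock: 16.05
tool_pos: [0.4533, 0.0602, 0.1003]
orientation: [-179.9, -0.3, 89.1]
force: [0.0, -0.5, -1.6]
opening: 0.0437
gripper_force: 30.0
```

>>> apply_moves:
  targets:
    - {"roll": 0,"travel": [0,0,-10],"jaw": 40}
    - {"roll": 0,"travel": [0,0,-20],"jaw": 40}
    - {"roll": 0,"travel": [0,0,-10],"jaw": 40}
    - {"roll": 0,"travel": [10,0,0],"jaw": 40}
    - {"roll": 0,"travel": [25,1,0],"jaw": 40}
    - {"roll": 0,"travel": [35,1,0],"jaw": 40}
    - {"roll": 0,"travel": [35,1,0],"jaw": 40}
    - {"roll": 0,"travel": [35,1,0],"jaw": 40}
    - {"roll": 0,"travel": [35,1,0],"jaw": 40}
    - {"roll": 0,"travel": [35,1,0],"jaw": 40}

```text
clock: 17.05
tool_pos: [0.4618, 0.2717, 0.1407]
orientation: [-179.9, -0.3, 89.2]
force: [-0.1, -0.1, -1.4]
opening: 0.0435
gripper_force: 30.0
```

>>> apply_moves:
  targets:
    - {"roll": 0,"travel": [35,1,0],"jaw": 40}
    - {"roll": 0,"travel": [35,1,0],"jaw": 40}
    - {"roll": 0,"travel": [20,1,0],"jaw": 40}
    - {"roll": 0,"travel": [9,0,0],"jaw": 40}
    - {"roll": 0,"travel": [0,0,15],"jaw": 40}
    - {"roll": 0,"travel": [0,0,25],"jaw": 40}
    - {"roll": 0,"travel": [0,0,25],"jaw": 40}
    - {"roll": 0,"travel": [0,0,15],"jaw": 40}
    - {"roll": 0,"travel": [0,0,10],"jaw": 40}
    - {"roll": 0,"travel": [0,0,0],"jaw": 40}

```text
clock: 18.05
tool_pos: [0.466, 0.3681, 0.0503]
orientation: [-179.8, -0.2, 89.2]
force: [-0.1, 0.0, -1.1]
opening: 0.0437
gripper_force: 30.0
```

```bash
python3 - <<'E'
from h import *
import cv2
o=ctrl.get_obs();print(o["clock"],o["joint_pos"],o["tool_pos"],o["orientation"],o["force"])
a=ctrl.snapshot("top")[130:280,90:290,::-1]
cv2.imwrite("pics/t2.png",cv2.resize(a,(800,600),interpolation=cv2.INTER_CUBIC))
E
```

```text
18.05 [ 56.99392745  24.31359506 -22.83380402  -0.34939788 -42.79009717
 122.41622967] [0.46603324 0.36807355 0.05034041] [-1.79832619e+02 -1.79700494e-01  8.91536191e+01] [-0.10133477  0.04484259 -1.08105487]
```

View pics/t2.png

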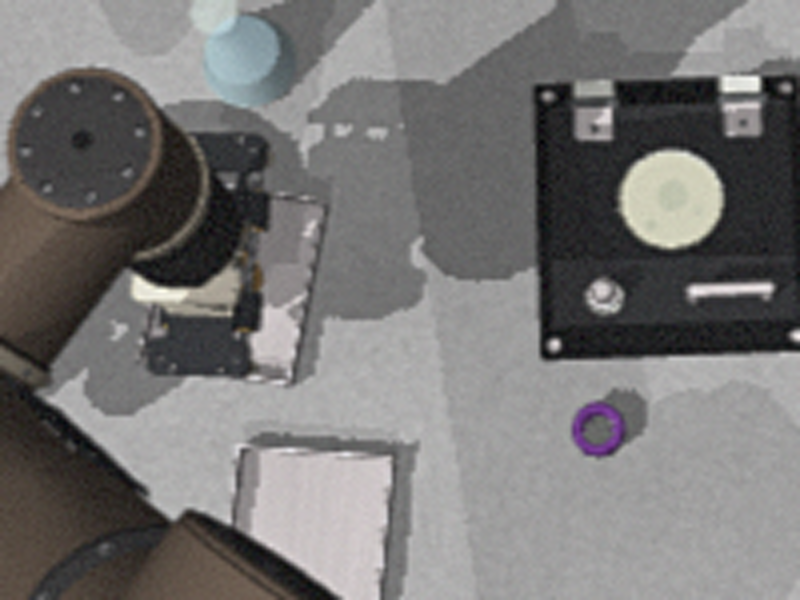

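The top view shows the bare stud at (603,297) and the gripper over the far-left tray, clear of the flask. Lowering.

>>> apply_moves:
  targets:
    - {"roll": 0,"travel": [0,0,7],"jaw": 40}
    - {"roll": 0,"travel": [0,0,6],"jaw": 40}
    - {"roll": 0,"travel": [0,0,3],"jaw": 40}
    - {"roll": 0,"travel": [0,0,0],"jaw": 40}

```text
clock: 18.5
tool_pos: [0.4664, 0.3691, 0.0354]
orientation: [-179.9, -0.3, 89.2]
force: [-0.4, 0.5, -2.1]
opening: 0.0436
gripper_force: 30.0
```

>>> apply_moves:
  targets:
    - {"roll": 0,"travel": [0,0,1],"jaw": 40}
    - {"roll": 0,"travel": [0,0,1],"jaw": 40}
    - {"roll": 0,"travel": [0,0,0],"jaw": 40}

```text
clock: 18.8
tool_pos: [0.4666, 0.3694, 0.0337]
orientation: [-179.9, -0.3, 89.2]
force: [0.4, 0.3, -1.6]
opening: 0.0433
gripper_force: 30.0
```

>>> apply_moves:
  targets:
    - {"roll": 0,"travel": [0,0,0.8],"jaw": 40}
    - {"roll": 0,"travel": [0,0,0.8],"jaw": 40}
    - {"roll": 0,"travel": [0,0,0],"jaw": 40}

```text
clock: 19.1
tool_pos: [0.4666, 0.3693, 0.032]
orientation: [-179.9, -0.3, 89.2]
force: [-0.2, -0.0, -1.7]
opening: 0.0433
gripper_force: 30.0
```

>>> apply_moves:
  targets:
    - {"roll": 0,"travel": [0,0,0.7],"jaw": 40}
    - {"roll": 0,"travel": [0,0,0],"jaw": 40}

```text
clock: 19.3
tool_pos: [0.4666, 0.3694, 0.0314]
orientation: [-179.9, -0.3, 89.2]
force: [0.7, -0.0, -1.4]
opening: 0.0436
gripper_force: 30.0
```

>>> apply_moves:
  targets:
    - {"roll": 0,"travel": [0,0,0.7],"jaw": 40}
    - {"roll": 0,"travel": [0,0,0],"jaw": 40}

```text
clock: 19.5
tool_pos: [0.4667, 0.3695, 0.0313]
orientation: [-179.9, -0.3, 89.2]
force: [-2.4, -0.2, 4.4]
opening: 0.0435
gripper_force: 30.0
```

>>> apply_moves:
  targets:
    - {"roll": 0,"travel": [0,0,0],"jaw": 48}
    - {"roll": 0,"travel": [0,0,0],"jaw": 56}
    - {"roll": 0,"travel": [0,0,0],"jaw": 64}
    - {"roll": 0,"travel": [0,0,0],"jaw": 64}
    - {"roll": 0,"travel": [0,0,-10],"jaw": 64}
    - {"roll": 0,"travel": [0,0,-25],"jaw": 64}
    - {"roll": 0,"travel": [0,0,-40],"jaw": 64}
    - {"roll": 0,"travel": [0,0,-40],"jaw": 64}
    - {"roll": 0,"travel": [0,0,-25],"jaw": 64}
    - {"roll": 0,"travel": [0,0,-10],"jaw": 64}

```text
clock: 20.5
tool_pos: [0.4677, 0.3696, 0.1849]
orientation: [179.9, -0.6, 89.2]
force: [-0.4, -0.0, -1.1]
opening: 0.0638
gripper_force: 0.0
```

```bash
python3 - <<'E'
from h import *
import cv2
o=ctrl.get_obs();print(o["clock"],o["joint_pos"],o["tool_pos"],o["orientation"],o["force"])
cv2.imwrite("pics/w3.png",cv2.resize(ctrl.snapshot("wrist")[:,:,::-1],(640,480),interpolation=cv2.INTER_CUBIC))
E
```

```text
20.5 [ 56.96286908  15.7187375  -14.931265    -0.21989137 -58.80321114
 122.36575522] [0.46774917 0.36958734 0.18490621] [179.86717512  -0.56295294  89.21627512] [-0.42472996 -0.0149351  -1.08131471]
```

View pics/w3.png

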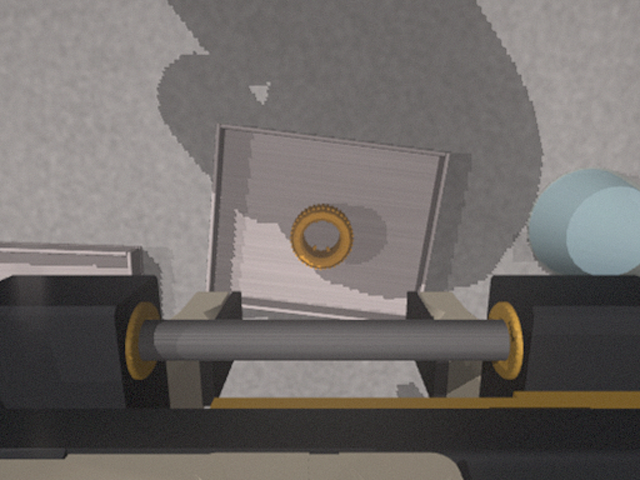

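The nut lies flat near the middle of the tray, at (322,236). Moving over the handle, with a half turn to keep clear of the joint 6 limit.

>>> apply_moves:
  targets:
    - {"roll": 0,"travel": [-18,-0.7,0],"jaw": 64}
    - {"roll": 0,"travel": [-42,-0.8,0],"jaw": 64}
    - {"roll": 0,"travel": [-42,-0.8,0],"jaw": 64}
    - {"roll": 0,"travel": [-42,-0.8,0],"jaw": 64}
    - {"roll": 0,"travel": [-42,-0.8,0],"jaw": 64}
    - {"roll": 0,"travel": [-42,-0.8,0],"jaw": 64}
    - {"roll": 0,"travel": [-42,-0.8,0],"jaw": 64}
    - {"roll": 0,"travel": [-42,-0.8,0],"jaw": 64}
    - {"roll": 0,"travel": [-42,-0.8,0],"jaw": 64}
    - {"roll": 0,"travel": [-42,-0.8,0],"jaw": 64}

```text
clock: 21.55
tool_pos: [0.4516, -0.0295, 0.1774]
orientation: [-179.8, -0.3, 89.2]
force: [1.1, -0.4, 0.1]
opening: 0.0639
gripper_force: 0.0
```

>>> apply_moves:
  targets:
    - {"roll": 0,"travel": [-18,0,0],"jaw": 64}
    - {"roll": 8.4,"travel": [0,0,0],"jaw": 50}
    - {"roll": 8.4,"travel": [0,0,0],"jaw": 50}
    - {"roll": 8.4,"travel": [0,0,0],"jaw": 50}
    - {"roll": 8.4,"travel": [0,0,0],"jaw": 50}
    - {"roll": 8.4,"travel": [0,0,0],"jaw": 50}
    - {"roll": 8.4,"travel": [0,0,0],"jaw": 50}
    - {"roll": 8.4,"travel": [0,0,0],"jaw": 50}
    - {"roll": 8.4,"travel": [0,0,0],"jaw": 50}
    - {"roll": 8.4,"travel": [0,0,0],"jaw": 50}

```text
clock: 22.55
tool_pos: [0.4517, -0.0459, 0.1771]
orientation: [-179.7, 0.1, 13.2]
force: [-0.1, -0.4, -0.6]
opening: 0.0501
gripper_force: 0.0
```

>>> apply_moves:
  targets:
    - {"roll": 8.4,"travel": [0,0,0],"jaw": 50}
    - {"roll": 8.4,"travel": [0,0,0],"jaw": 50}
    - {"roll": 8.4,"travel": [0,0,0],"jaw": 50}
    - {"roll": 8.4,"travel": [0,0,0],"jaw": 50}
    - {"roll": 8.4,"travel": [0,0,0],"jaw": 50}
    - {"roll": 8.4,"travel": [0,0,0],"jaw": 50}
    - {"roll": 8.4,"travel": [0,0,0],"jaw": 50}
    - {"roll": 8.4,"travel": [0,0,0],"jaw": 50}
    - {"roll": 8.4,"travel": [0,0,0],"jaw": 50}
    - {"roll": 8.4,"travel": [0,0,0],"jaw": 50}

```text
clock: 23.55
tool_pos: [0.4516, -0.0459, 0.1771]
orientation: [179.9, 0.3, -70.8]
force: [0.2, -0.3, 1.0]
opening: 0.0497
gripper_force: 0.0
```

>>> apply_moves:
  targets:
    - {"roll": 8.4,"travel": [0,0,0],"jaw": 50}
    - {"roll": 8.4,"travel": [0,0,0],"jaw": 50}
    - {"roll": 0,"travel": [0,0,0],"jaw": 50}

```text
clock: 23.85
tool_pos: [0.4518, -0.0458, 0.1772]
orientation: [179.8, 0.3, -87.4]
force: [0.2, -0.5, -0.6]
opening: 0.0501
gripper_force: 0.0
```

```bash
python3 - <<'E'
from h import *
import cv2
o=ctrl.get_obs();print(o["clock"],o["joint_pos"],o["tool_pos"],o["orientation"],o["force"])
np.save("w4.npy",wristT(o))
cv2.imwrite("pics/w4.png",cv2.resize(ctrl.snapshot("wrist")[:,:,::-1],(800,600),interpolation=cv2.INTER_CUBIC))
E
```

```text
23.85 [ 18.90213728   3.20596477 -31.66542772  -0.41129676 -55.23238808
 -16.02819588] [ 0.45177551 -0.04581213  0.17723768] [179.80641632   0.29547842 -87.36140612] [ 0.23930652 -0.45077145 -0.63485943]
```

View pics/w4.png

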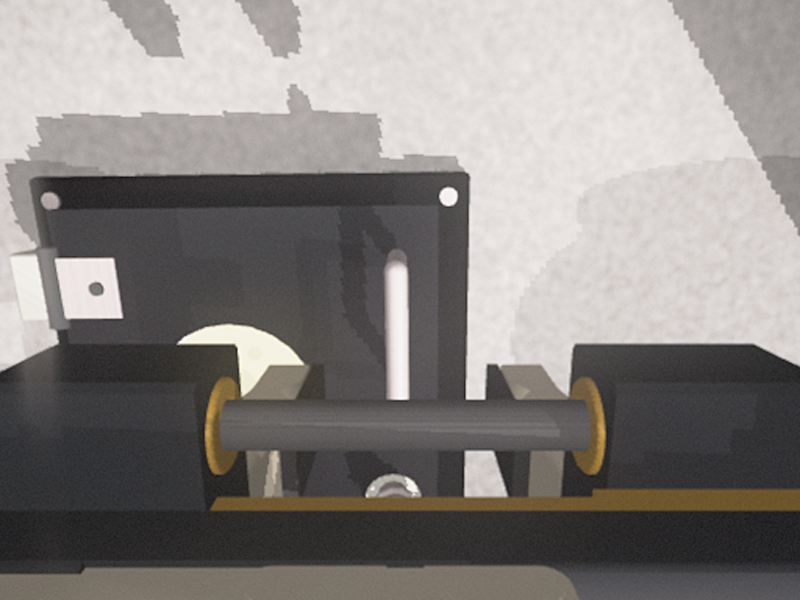

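The wrist view shows the handle bar vertical in the image at column 397, its far end at row 255, between the fingers, and the bare stud at (393,487).

```bash
python3 - <<'E'
from h import *
T=np.load("w4.npy")
for uv in((397,258),(397,395)):print(ray("wrist",uv,.093,T))
print("stud",ray("wrist",(393,486),.086,T),"corner",ray("wrist",(448,197),.012,T),ray("wrist",(50,201),.012,T))
E
```

```text
[ 0.45679014 -0.07881467  0.093     ]
[ 0.45424561 -0.01863316  0.093     ]
stud [0.45412638 0.0306597  0.086     ] corner [ 0.43081089 -0.10087802  0.012     ] [ 0.64692573 -0.08885277  0.012     ]
```

>>> apply_moves:
  targets:
    - {"roll": 0,"travel": [0,-3.2,15],"jaw": 50}
    - {"roll": 0,"travel": [0,0,30],"jaw": 50}
    - {"roll": 0,"travel": [0,0,25],"jaw": 50}
    - {"roll": 0,"travel": [0,0,12],"jaw": 50}
    - {"roll": 0,"travel": [0,0,0],"jaw": 50}
    - {"roll": 0,"travel": [0,0,0],"jaw": 5}
    - {"roll": 0,"travel": [0,0,0],"jaw": 5}
    - {"roll": 0,"travel": [0,0,0],"jaw": 5}
    - {"roll": 0,"travel": [0,0,0],"jaw": 5}
    - {"roll": 0,"travel": [0,0,0],"jaw": 5}

```text
clock: 24.9
tool_pos: [0.4564, -0.0446, 0.0969]
orientation: [-180.0, 0.3, -87.2]
force: [-0.2, 0.5, -0.7]
opening: 0.0154
gripper_force: 0.0
```

```bash
python3 - <<'E'
from h import *
o=ctrl.get_obs();print(o["clock"],o["tool_pos"],o["orientation"],o["force"],o["moment"],o["opening"])
R=pose(o)[:3,:3];yaw=np.radians(2.7);c=np.array([np.cos(yaw),np.sin(yaw),0]);n0=np.arctan2(39,-168)
p=lambda a:172.47*np.array([np.cos(n0-a),np.sin(n0-a)])
N=25;A=np.linspace(0,1.25,N+1)
for a,b in zip(A[:-1],A[1:]):
    d=p(b)-p(a);print(round(b,2),np.round(R.T@(c*d[0]+np.array([0,0,d[1]])),1))
E
```

```text
24.9 [ 0.45638218 -0.04460325  0.09689567] [-179.99924266    0.32801753  -87.18846127] [-0.2466372   0.50315179 -0.6911784 ] [-0.02574717  0.08108225 -0.02077655] 0.015407059278038622
0.05 [-0.  -2.2 -8.3]
0.1 [-0.  -2.6 -8.2]
0.15 [-0.  -3.  -8.1]
0.2 [-0.  -3.4 -7.9]
0.25 [-0.  -3.8 -7.8]
0.3 [-0.  -4.2 -7.6]
0.35 [-0.  -4.5 -7.3]
0.4 [-0.  -4.9 -7.1]
0.45 [-0.  -5.2 -6.8]
0.5 [-0.  -5.6 -6.6]
0.55 [-0.  -5.9 -6.3]
0.6 [-0.  -6.2 -6. ]
0.65 [-0.  -6.5 -5.7]
0.7 [-0.  -6.8 -5.3]
0.75 [-0. -7. -5.]
0.8 [-0.  -7.3 -4.6]
0.85 [-0.  -7.5 -4.3]
0.9 [-0.  -7.7 -3.9]
0.95 [-0.  -7.9 -3.5]
1.0 [-0.  -8.  -3.1]
1.05 [ 0.  -8.2 -2.7]
1.1 [ 0.  -8.3 -2.3]
1.15 [ 0.  -8.4 -1.9]
1.2 [ 0.  -8.5 -1.4]
1.25 [ 0.  -8.6 -1. ]
```

>>> apply_moves:
  targets:
    - {"roll": 0,"travel": [0,0,2],"jaw": 5}
    - {"roll": 0,"travel": [0,0,0],"jaw": 5}
    - {"roll": 0,"travel": [0,0,0],"jaw": 5}

```text
clock: 25.2
tool_pos: [0.4552, -0.0449, 0.0951]
orientation: [179.9, 0.3, -87.2]
force: [-7.0, 1.1, 13.3]
opening: 0.0091
gripper_force: 30.0
```

>>> apply_moves:
  targets:
    - {"roll": 0,"travel": [0,-1.1,-4.1],"jaw": 5}
    - {"roll": 0,"travel": [0,-1.1,-4.2],"jaw": 5}
    - {"roll": 0,"travel": [0,-2.6,-8.2],"jaw": 5}
    - {"roll": 0,"travel": [0,-3.0,-8.1],"jaw": 5}
    - {"roll": 0,"travel": [0,-3.4,-7.9],"jaw": 5}

```text
clock: 25.7
tool_pos: [0.4655, -0.0444, 0.1268]
orientation: [179.7, 0.3, -87.3]
force: [-7.4, 2.5, -4.4]
opening: 0.0089
gripper_force: 30.0
```

>>> apply_moves:
  targets:
    - {"roll": 0,"travel": [0,-3.8,-7.8],"jaw": 5}
    - {"roll": 0,"travel": [0,-4.2,-7.6],"jaw": 5}
    - {"roll": 0,"travel": [0,-4.5,-7.3],"jaw": 5}
    - {"roll": 0,"travel": [0,-4.9,-7.1],"jaw": 5}
    - {"roll": 0,"travel": [0,-5.2,-6.8],"jaw": 5}
    - {"roll": 0,"travel": [0,-5.6,-6.6],"jaw": 5}
    - {"roll": 0,"travel": [0,-5.9,-6.3],"jaw": 5}

```text
clock: 26.4
tool_pos: [0.4974, -0.0428, 0.1762]
orientation: [179.5, 0.4, -87.3]
force: [-18.5, 8.8, 8.6]
opening: 0.0088
gripper_force: 29.9
```

```bash
python3 - <<'E'
from h import *
o=ctrl.get_obs();print({k:np.round(v,3) for k,v in o.items() if k not in("qvel","tau")})
E
```

```text
{'clock': np.float64(26.4), 'joint_pos': array([ 17.303,   7.893, -26.343,  -0.584, -56.18 , -14.244]), 'tool_pos': array([ 0.497, -0.043,  0.176]), 'orientation': array([179.477,   0.365, -87.269]), 'force': array([-18.462,   8.787,   8.612]), 'moment': array([2.998, 7.033, 0.045]), 'gripper_force': np.float64(29.949), 'opening': np.float64(0.009)}
```

>>> apply_moves:
  targets:
    - {"roll": 0,"travel": [-0.5,-5.2,-7.0],"jaw": 5}
    - {"roll": 0,"travel": [-0.5,-5.5,-6.7],"jaw": 5}
    - {"roll": 0,"travel": [-0.1,-6.4,-5.7],"jaw": 5}
    - {"roll": 0,"travel": [-0.1,-6.8,-5.2],"jaw": 5}
    - {"roll": 0,"travel": [-0.1,-7.1,-4.8],"jaw": 5}

```text
clock: 26.9
tool_pos: [0.5322, -0.0405, 0.2063]
orientation: [179.9, 0.3, -87.2]
force: [-6.6, -0.1, -0.6]
opening: 0.0088
gripper_force: 30.0
```

>>> apply_moves:
  targets:
    - {"roll": 0,"travel": [-0.1,-7.3,-4.4],"jaw": 5}
    - {"roll": 0,"travel": [-0.1,-7.5,-4.0],"jaw": 5}
    - {"roll": 0,"travel": [-0.1,-7.8,-3.6],"jaw": 5}
    - {"roll": 0,"travel": [-0.1,-8.0,-3.2],"jaw": 5}
    - {"roll": 0,"travel": [-0.1,-8.1,-2.8],"jaw": 5}

```text
clock: 27.4
tool_pos: [0.5715, -0.0382, 0.2254]
orientation: [180.0, 0.3, -87.2]
force: [-8.8, 0.8, 6.5]
opening: 0.0092
gripper_force: 30.0
```

```bash
python3 - <<'E'
from h import *
o=ctrl.get_obs();print({k:np.round(v,3) for k,v in o.items() if k not in("qvel","tau")})
E
```

```text
{'clock': np.float64(27.4), 'joint_pos': array([ 15.548,  11.976, -14.254,  -0.32 , -63.744, -12.597]), 'tool_pos': array([ 0.572, -0.038,  0.225]), 'orientation': array([179.963,   0.286, -87.191]), 'force': array([-8.754,  0.759,  6.499]), 'moment': array([0.289, 3.252, 0.075]), 'gripper_force': np.float64(29.988), 'opening': np.float64(0.009)}
```

>>> apply_moves:
  targets:
    - {"roll": 0,"travel": [-0.2,-8.0,-3.0],"jaw": 5}
    - {"roll": 0,"travel": [-0.2,-8.3,-2.1],"jaw": 5}
    - {"roll": 0,"travel": [-0.1,-8.5,-1.5],"jaw": 5}

```text
clock: 27.7
tool_pos: [0.5966, -0.0367, 0.232]
orientation: [-180.0, 0.3, -87.2]
force: [-6.7, -0.1, 5.0]
opening: 0.009
gripper_force: 30.0
```

>>> apply_moves:
  targets:
    - {"roll": 0,"travel": [-0.1,-4.0,-0.5],"jaw": 5}
    - {"roll": 0,"travel": [0,0,0],"jaw": 5}

```text
clock: 27.9
tool_pos: [0.6017, -0.0364, 0.2327]
orientation: [-179.9, 0.3, -87.2]
force: [-2.1, -1.3, 4.6]
opening: 0.0088
gripper_force: 30.0
```

>>> apply_moves:
  targets:
    - {"roll": 0,"travel": [0,-3.0,-0.3],"jaw": 5}
    - {"roll": 0,"travel": [0,-3.0,-0.3],"jaw": 5}
    - {"roll": 0,"travel": [0,0,0],"jaw": 5}

```text
clock: 28.2
tool_pos: [0.6069, -0.0361, 0.2331]
orientation: [-179.9, 0.3, -87.2]
force: [-3.4, -1.4, 5.9]
opening: 0.0092
gripper_force: 30.0
```

>>> apply_moves:
  targets:
    - {"roll": 0,"travel": [0,-1.5,-0.1],"jaw": 5}
    - {"roll": 0,"travel": [0,0,0],"jaw": 5}

```text
clock: 28.4
tool_pos: [0.607, -0.0362, 0.2331]
orientation: [179.9, 0.3, -87.2]
force: [-9.1, -0.5, 7.7]
opening: 0.009
gripper_force: 30.0
```

>>> apply_moves:
  targets:
    - {"roll": 0,"travel": [0,-1.5,0],"jaw": 5}
    - {"roll": 0,"travel": [0,0,0],"jaw": 5}

```text
clock: 28.6
tool_pos: [0.6071, -0.0362, 0.233]
orientation: [179.8, 0.3, -87.2]
force: [-16.0, 0.6, 12.9]
opening: 0.0087
gripper_force: 30.0
```

>>> apply_moves:
  targets:
    - {"roll": 0,"travel": [0,0,0],"jaw": 16}
    - {"roll": 0,"travel": [0,0,0],"jaw": 16}
    - {"roll": 0,"travel": [0,0,0],"jaw": 16}

```text
clock: 28.9
tool_pos: [0.6098, -0.0356, 0.2322]
orientation: [-179.9, 0.3, -87.2]
force: [-1.2, -0.6, 1.5]
opening: 0.0158
gripper_force: 0.5
```

>>> apply_moves:
  targets:
    - {"roll": 0,"travel": [0,2.3,0],"jaw": 17}
    - {"roll": 0,"travel": [0,0,-4],"jaw": 17}
    - {"roll": 0,"travel": [0,0,-8],"jaw": 17}

```text
clock: 29.2
tool_pos: [0.6066, -0.0356, 0.2435]
orientation: [179.9, 0.3, -87.2]
force: [0.9, 0.0, 0.1]
opening: 0.0169
gripper_force: 0.0
```

>>> apply_moves:
  targets:
    - {"roll": 0,"travel": [0,0,-10],"jaw": 17}
    - {"roll": 0,"travel": [0,0,-20],"jaw": 17}
    - {"roll": 0,"travel": [0,0,-30],"jaw": 17}
    - {"roll": 0,"travel": [0,0,-30],"jaw": 17}
    - {"roll": 0,"travel": [0,0,0],"jaw": 17}

```text
clock: 29.7
tool_pos: [0.6087, -0.0364, 0.3396]
orientation: [-179.5, 0.3, -87.2]
force: [0.5, 0.3, -0.5]
opening: 0.0169
gripper_force: 0.0
```

```bash
python3 - <<'E'
from h import *
import cv2
o=ctrl.get_obs();print(o["clock"],o["tool_pos"],o["force"])
cv2.imwrite("pics/s5.png",cv2.resize(ctrl.snapshot("side")[130:340,90:370,::-1],(800,600),interpolation=cv2.INTER_CUBIC))
E
```

```text
29.7 [ 0.60865769 -0.0364219   0.33961388] [ 0.45484859  0.28291183 -0.46961112]
```

View pics/s5.png

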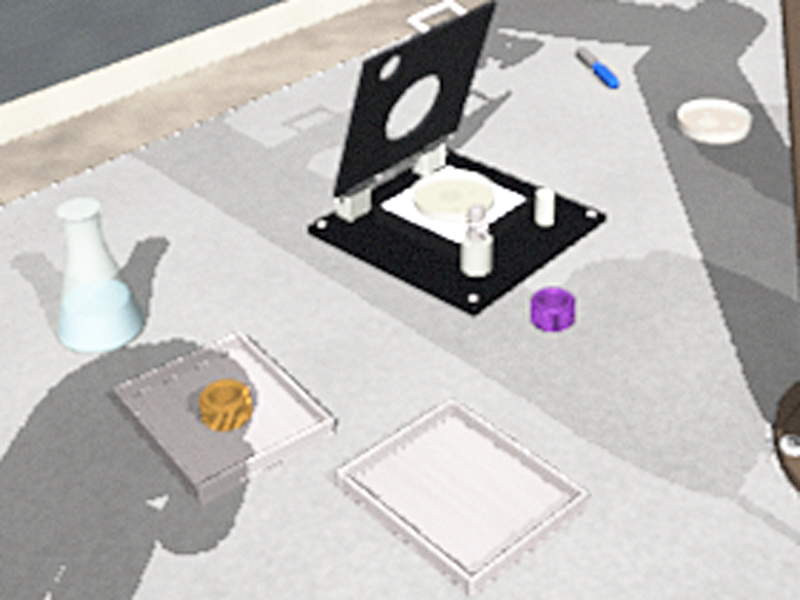

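The side view shows the frame standing open, the dish on the backlight at (453,198), the nut flat in the left tray at (226,404), and everything else where it was. Handing in.

```bash
python3 -c "
from plant import ctrl
print(ctrl.close_job())"
```

```text
the job is handed in; nothing more can be done
None
```

The job is handed in at about 30 s: the brass nut lies flat in the far-left tray, the frame stands open at its stop, and the dish is still on the backlight with nothing else on the bench visibly moved.

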